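Rack the horn spatulas by length

TASK

Put the three horn palette spatulas away by size: lift each one out of its drying block and slide it, still on edge, into the leaning slot of the rack that matches its length - short, middle and long - fully down to the slot's floor, and let go of it. Either end may point either way. Leave the other things on the table where they are.

Things in the scene. Friction and masses are not known exactly. Their poses are not given: they have to be found in the camera images.
- spatula_short: the short horn spatula, a flat dark-brown horn plate 90 mm long, 46 mm wide and 8 mm thick (one end round, the last 28 mm at the other end thinned to 5 mm), standing on its long edge in a drying block. Origin: middle of the lower long edge. y runs along its length, x through its thickness, z up across its 46 mm width
- slot_short (a point): the short row of the rack: a leaning slot 100 mm long, 11.5 mm wide and 22 mm deep, with flared lips above (18 mm wide inside, 24 mm outside, 27 mm above the floor) and end stops 20 mm high. The point: centre of the slot's floor, 22 mm above the table; y along the slot, x across it, z up out of it. z leans 30 degrees from vertical, away from the robot
- block_short: a fixed pale wood drying block, 60 mm long (y), 36 mm wide (x): two upright walls 22 mm high and 6 mm thick on a 6 mm base, with an 11 mm wide slot between, open at both ends; a spatula stands in it, bottom edge 6 mm above the table, 24 mm showing above the walls. Origin: centre of the underside. All three blocks are alike
- spatula_middle: the middle horn spatula, a flat dark-brown horn plate 120 mm long, 46 mm wide and 8 mm thick (one end round, the last 28 mm at the other end thinned to 5 mm), standing on its long edge in a drying block. Origin: middle of the lower long edge. y runs along its length, x through its thickness, z up across its 46 mm width
- slot_middle (a point): the middle row of the rack: a leaning slot 130 mm long, 11.5 mm wide and 22 mm deep, with flared lips above (18 mm wide inside, 24 mm outside, 27 mm above the floor) and end stops 20 mm high. The point: centre of the slot's floor, 22 mm above the table; y along the slot, x across it, z up out of it. z leans 30 degrees from vertical, away from the robot
- block_middle: a fixed pale wood drying block, 60 mm long (y), 36 mm wide (x): two upright walls 22 mm high and 6 mm thick on a 6 mm base, with an 11 mm wide slot between, open at both ends; a spatula stands in it, bottom edge 6 mm above the table, 24 mm showing above the walls. Origin: centre of the underside. All three blocks are alike
- spatula_long: the long horn spatula, a flat dark-brown horn plate 150 mm long, 46 mm wide and 8 mm thick (one end round, the last 28 mm at the other end thinned to 5 mm), standing on its long edge in a drying block. Origin: middle of the lower long edge. y runs along its length, x through its thickness, z up across its 46 mm width
- slot_long (a point): the long row of the rack: a leaning slot 160 mm long, 11.5 mm wide and 22 mm deep, with flared lips above (18 mm wide inside, 24 mm outside, 27 mm above the floor) and end stops 20 mm high. The point: centre of the slot's floor, 22 mm above the table; y along the slot, x across it, z up out of it. z leans 30 degrees from vertical, away from the robot
- block_long: a fixed pale wood drying block, 60 mm long (y), 36 mm wide (x): two upright walls 22 mm high and 6 mm thick on a 6 mm base, with an 11 mm wide slot between, open at both ends; a spatula stands in it, bottom edge 6 mm above the table, 24 mm showing above the walls. Origin: centre of the underside. All three blocks are alike
- rack: fixed dark board 260 x 190 x 10 mm carrying the three leaning slots as parallel rows 80 mm apart along its x; which row is where changes. Origin: centre of the underside
- bottle: brown stoneware bottle, 76 mm across, 176 mm high with the tin funnel in its neck; bystander. Origin: centre of the underside
- jar: faceted clear glass jar with cork, 60 mm across, 115 mm high; bystander. Origin: centre of the underside
- scoop: bamboo measuring scoop lying along x, 155 mm long, 26 mm wide, 18 mm high; bystander. Origin: centre of the underside
- baren: baren (round bamboo rubbing pad with a bar grip), 120 mm across, 28 mm high; bystander. Origin: centre of the underside
- inkstone: black ink stone 110 x 70 x 22 mm; bystander. Origin: centre of the underside
- mallet: wooden mallet lying along x, head at +x, 195 mm long, 80 mm wide, 45 mm high; bystander. Origin: centre of the underside
- brush: flat wooden brush lying along x, 150 mm long, 60 mm wide, 18 mm high; bystander. Origin: centre of the underside
Not all that is in view belongs to the job. Leave any blue or green look-alike of the spatula_long alone.

How it is judged:
At the end, for the whole second after the job is handed in: Each spatula rests released in the slot of its own length: its lower edge within 5 mm of the slot's floor, its middle within 9 mm lengthwise and 6 mm crosswise of the slot's middle, along the slot within 0.12 rad and leaning with it within 0.25 rad, slower than 20 mm/s (x of spatula_short in the frame of slot_short between -0.006 and 0.006 m and y of spatula_short in the frame of slot_short between -0.009 and 0.009 m and z of spatula_short in the frame of slot_short between -0.005 and 0.005 m and angle between the y axis of spatula_short and the y axis of slot_short, either way round below 0.12 rad and angle between the z axis of spatula_short and the z axis of slot_short, either way round below 0.25 rad and linear speed of each of spatula_short, spatula_middle, spatula_long below 0.02 m/s and x of spatula_middle in the frame of slot_middle between -0.006 and 0.006 m and y of spatula_middle in the frame of slot_middle between -0.009 and 0.009 m and z of spatula_middle in the frame of slot_middle between -0.005 and 0.005 m and angle between the y axis of spatula_middle and the y axis of slot_middle, either way round below 0.12 rad and angle between the z axis of spatula_middle and the z axis of slot_middle, either way round below 0.25 rad and x of spatula_long in the frame of slot_long between -0.006 and 0.006 m and y of spatula_long in the frame of slot_long between -0.009 and 0.009 m and z of spatula_long in the frame of slot_long between -0.005 and 0.005 m and angle between the y axis of spatula_long and the y axis of slot_long, either way round below 0.12 rad and angle between the z axis of spatula_long and the z axis of slot_long, either way round below 0.25 rad); the robot touches nothing.
It fails at once if the bottle, jar, scoop, baren, ink stone, mallet or brush is moved more than 30 mm (distance of any of bottle, jar, scoop, baren, inkstone, mallet, brush from where it was at the start of the episode above 0.03 m).
It fails at once if the bottle or the jar is tipped by more than 0.4 rad (angle between any of bottle, jar's own z axis and vertical above 0.4 rad).
It also fails if it takes over 70 s, if anything falls off the work surface, if the arm or the gripper's body presses on something with over 40 N, if the wrist force passes 120 N, or if a joint passes its speed limit or range.

ROBOT

A 6-joint arm with a two-finger parallel gripper is mounted at the origin on the work surface. World frame = base frame: x ahead of the robot, y to its left, z up, the work surface at z = 0. Lengths are in m, angles in rad, forces in N, time in s.
With the tool pointing down it reaches from about 0.375 to 0.925 m from the base axis. Payload 5.7 kg.
Tool frame: the origin (TCP) lies at the very end of the fingers, on their centre line; the grasp point (between the pads) lies 19 mm behind it; z points along the fingers, y is the line along which they close (so a half turn about z gives the same grasp; the last joint's range is limited). The gripper opens to 85 mm and grips with 20 to 120 N. Pads are 22 mm wide; open, the fingers measure 114 mm over their backs; the gripper's body (76 mm by 85 mm) begins 54 mm behind the grasp point. The pads swing forward as they close: fully open they stand 13 mm farther back than shut.
Start: joints at [1.173, 0.359, 1.51, -0, 1.272, -0.115], TCP at [0.167, 0.576, 0.231] pointing down, gripper open.
Joint ranges: [-2.97, 2.97], [-1.01, 2.36], [0.21, 2.38], [-0.96, 4.11], [0.2, 2.71], [-2.98, 2.98]. Speed limits (rad/s): [2.39, 2.39, 3.14, 3.14, 3.14, 3.14].

INTERFACE

Orientations are given as a rotation vector (axis times angle).
In Python, from workcell import bot, imaging gives the robot as it stands.
- The arm moves only by the tool drive_tool, never from a script. Its argument "targets" is one flat list of numbers, 7 for each row, row after row: the opening, from 0 (shut) to 1 (fully open), then the shift along the tool's x, y, z in m, then the turn, a rotation vector about the tool's x, y, z in rad. A call has 1 to 10 rows; each row shifts and turns the commanded pose from where the row before left it, along the tool's axes as they then stand; what a row does not reach is not made up. A row lasts 1/12 s, in which the tool goes at most 41.7 mm and 7.16 degrees, less where a joint would pass 70% of its speed; a pose out of reach is approached as far as the arm can. A call with a gripper value outside its range is refused whole. The fingers move at their own pace and stop on an object; "grip_force" is the grip in N (left out, the last holds). Time passes only in rows, so rows that do not move let the fingers close. It gives the time, the measured TCP pose, the force, the opening and the grip force at its end, in the units of the state.
- bot.read_state(): the state, without advancing time (a new reading comes with each control period).
- imaging.snapshot(name): name is "scene" or "side" or "wrist"; returns the picture (400x640x3 uint8, red, green, blue); there is no depth.
- imaging.calibration(name): a dict with "fx", "fy", "cx", "cy" (pixels), "k1" (the pictures are not rectified: a ray, as slopes to the right and down, at radius r is drawn at 1 + k1 r^2 times it, then the intrinsics apply), "extrinsics" (4x4, takes a point from world to camera coordinates). Camera axes: x right, y up, looking along -z (the intrinsics and any distortion apply to the point x, -y, -z); pixel columns grow to the right and rows downward; lengths in m; the calibration is good to about 2 mm. A picture is of the moment at which its call begins: read the wrist's pose just before it. calibration takes no time and is no camera call; for the wrist camera it gives the pose at the moment of the call.
- bot.sign_off(): hands the job in; it is judged then, once.
The state is a dict: "clock": time; "joint_positions": joint angles; "qd": joint speeds; "tau": joint torques, N m; "eef_pos": TCP position; "eef_rot": TCP orientation; "force": force on the tool from outside, world axes, zero at the start; "moment": the same for the moment, N m; "finger_gap": finger opening in m; "grasp_force": force on a finger pad.
Only numpy, scipy, OpenCV 4.12 (cv2) and the standard library are available. Lean on these libraries where they do the work, as an engineer would, in place of code of your own. Each camera call takes 0.05 s, during which the arm holds its last target. There are 200 camera calls.

## Working session

There is one attempt and no reset: what is moved stays moved. The work goes in short steps, Python scripts to look and compute and a tool call to move; the robot and the scene stay as the last step left them, time stands still between calls to the robot, and variables do not carry over. Pictures are saved under pics/ and viewed, at most 10 in all, crops included, and the job is handed in when it is done.

Besides the shell and the picture viewer there is one more tool, called as name(argument=value, ...) on one line, values as JSON. drive_tool: Moves the arm, as the interface text tells. Its arguments: {"type":"object","properties":{"targets":{"type":"array","items":{"type":"number"}},"grip_force":{"type":"number"}},"required":["targets"]}

```bash
mkdir -p pics; ls; python3 - <<'E'
from workcell import bot, imaging
import cv2,numpy as np
for n in ["scene","side"]:
    c=imaging.calibration(n);print(n,{k:(np.round(v,4).tolist() if k=="extrinsics" else v) for k,v in c.items()})
    im=imaging.snapshot(n);cv2.imwrite(f"pics/{n}0.png",im[:,:,::-1])
s=bot.read_state();print(s)
E
```

```text
pics
scene {'fx': 362.6215335781439, 'fy': 362.6215335781439, 'cx': 317.54085815129673, 'cy': 198.1565102483518, 'k1': 0.020559445671938542, 'extrinsics': [[-0.2927, 0.9562, 0.0029, 0.1457], [-0.7362, -0.2273, 0.6374, 0.3575], [0.6102, 0.1844, 0.7705, -1.2936], [0.0, 0.0, 0.0, 1.0]]}
side {'fx': 472.5430062130208, 'fy': 472.5430062130208, 'cx': 316.82465995442584, 'cy': 195.4472395424967, 'k1': -0.027835433663312238, 'extrinsics': [[-0.9423, -0.3348, -0.0029, 0.4923], [0.2291, -0.651, 0.7236, -0.1381], [-0.2441, 0.6812, 0.6902, -1.1468], [0.0, 0.0, 0.0, 1.0]]}
{'clock': 0.1, 'joint_positions': array([ 1.17289967e+00,  3.59430894e-01,  1.51134386e+00, -7.90980268e-06,
        1.27251074e+00, -1.15111629e-01]), 'qd': array([-0.00115606, -0.00084431, -0.00198191,  0.00018422, -0.00057368,
       -0.00017594]), 'tau': array([ 1.10458955e-04, -5.28644943e+01, -2.79350924e+01, -8.99375073e-05,
        4.91416838e-03,  3.95331836e-05]), 'eef_pos': array([0.16719088, 0.57558243, 0.23053141]), 'eef_rot': array([-4.42655845e-01, -3.10982334e+00,  2.57477352e-03]), 'force': array([ 0.52176717,  0.19255523, -0.16094627]), 'moment': array([-0.00032569, -0.00828174,  0.01889919]), 'grasp_force': 0.0, 'finger_gap': 0.08527934840525976}
```

View pics/scene0.png

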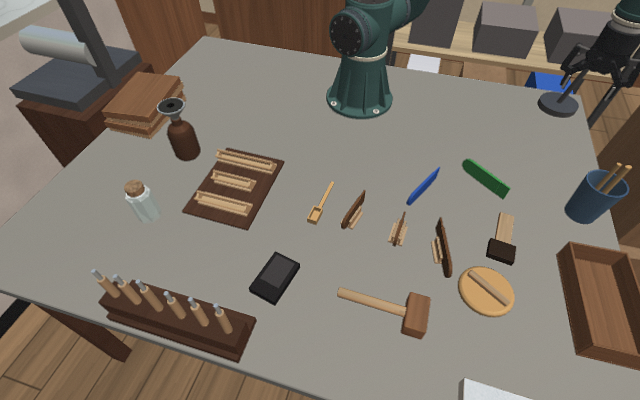

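View pics/side0.png

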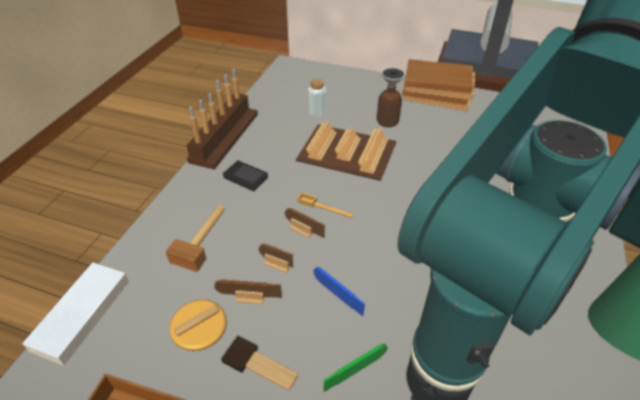

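The scene view shows three brown spatulas in blocks at about (353,210), (398,230) and (443,247). The blue (423,185) and green (486,178) ones are decoys. The rack is at (235,187). In the side view the spatulas are at (305,222), (277,257) and (249,291), and the rack rows at (320,143), (347,145) and (373,152). Next I'll take enlarged crops to identify them.

```bash
cat > h.py <<'E'
import numpy as np,cv2
from scipy.spatial.transform import Rotation as R
from workcell import bot, imaging
def ray(c,u,v):
    E=np.array(c["extrinsics"]);d=np.array([(u-c["cx"])/c["fx"],(v-c["cy"])/c["fy"]])
    s=d.copy()
    for _ in range(20): s=d/(1+c["k1"]*(s@s))
    Rm=E[:3,:3];o=-Rm.T@E[:3,3];r=Rm.T@np.array([s[0],-s[1],-1]);return o,r/np.linalg.norm(r)
def atz(c,u,v,z): o,r=ray(c,u,v);return o+r*(z-o[2])/r[2]
def tri(obs):
    A=np.zeros((3,3));b=np.zeros(3)
    for c,u,v in obs:
        o,r=ray(c,u,v);P=np.eye(3)-np.outer(r,r);A+=P;b+=P@o
    p=np.linalg.solve(A,b)
    return p,[np.linalg.norm((np.eye(3)-np.outer(r,r))@(p-o)) for o,r in (ray(*x) for x in obs)]
def proj(c,p):
    E=np.array(c["extrinsics"]);q=E[:3,:3]@p+E[:3,3];s=np.array([q[0],-q[1]])/-q[2];s=s*(1+c["k1"]*(s@s))
    return np.array([c["cx"]+c["fx"]*s[0],c["cy"]+c["fy"]*s[1]])
E
python3 - <<'E'
from h import *
a=cv2.imread("pics/scene0.png")[140:280,180:470];b=cv2.imread("pics/side0.png")[115:310,205:405]
a=cv2.resize(a,(797,385),interpolation=cv2.INTER_CUBIC);cv2.imwrite("pics/sc.png",a)
b=cv2.resize(b,(600,585),interpolation=cv2.INTER_CUBIC);cv2.imwrite("pics/sd.png",b)
c=imaging.calibration("scene");d=imaging.calibration("side")
for n,p,q in [("m",(353,207),(305,222)),("s",(398,228),(277,255)),("l",(443,247),(249,290)),("r1",(246,161),(373,152)),("r2",(233,181),(347,145)),("r3",(223,204),(320,143))]:
    print(n,np.round(tri([(c,*p),(d,*q)])[0],3))
w=imaging.calibration("wrist");E=np.array(w["extrinsics"]);s=bot.read_state();T=R.from_rotvec(s["eef_rot"])
print(w["fx"],w["k1"],"cam in tool",T.inv().apply(-E[:3,:3].T@E[:3,3]-s["eef_pos"]),"look in tool",T.inv().apply(-E[2,:3]),"right",T.inv().apply(E[0,:3]),"toolaxes",T.as_matrix().round(2).tolist())
E
```

```text
m [0.515 0.103 0.031]
s [0.542 0.223 0.027]
l [0.563 0.333 0.025]
r1 [ 0.43  -0.239  0.019]
r2 [ 0.512 -0.242  0.02 ]
r3 [ 0.594 -0.232  0.016]
280.2463923572463 -0.03519785845418784 cam in tool [ 0.08192846 -0.0009962  -0.14217376] look in tool [-3.18471154e-01  6.21431751e-04  9.47932349e-01] right [ 1.18715763e-03  9.99999262e-01 -2.56722785e-04] toolaxes [[-0.96, 0.28, -0.0], [0.28, 0.96, -0.0], [0.0, -0.0, -1.0]]
```

View pics/sc.png

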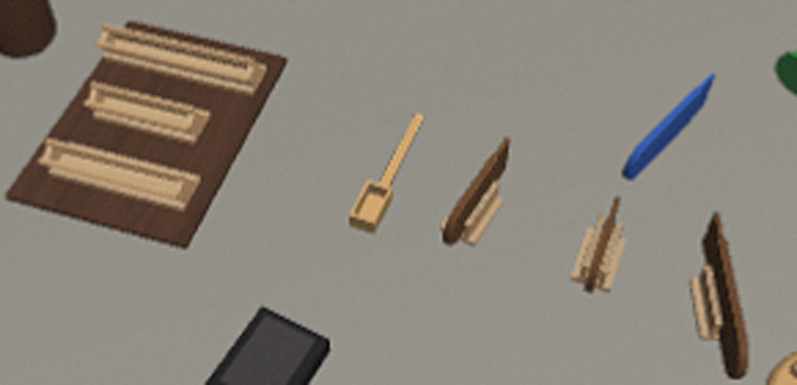

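View pics/sd.png

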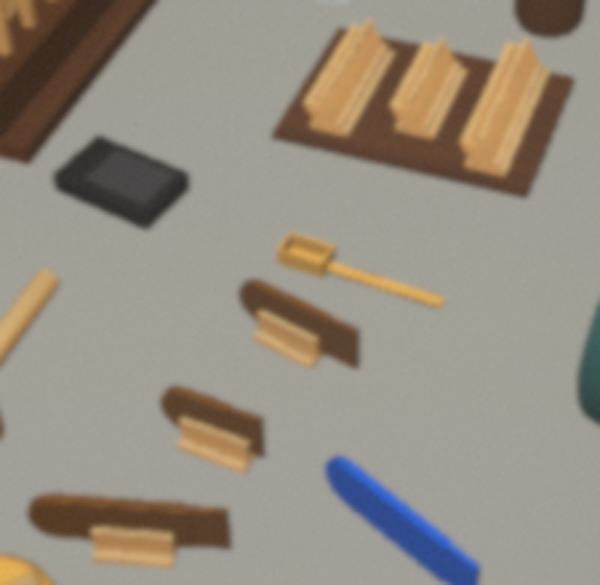

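Comparing the crops, the spatula at scene (353,210) is the middle one, (398,230) the short one and (443,247) the long one. The rack rows, from the robot outwards, are long, short, middle. The next step is to measure the blocks with the wrist camera.

drive_tool(targets=[1, -0.035, -0.0208, 0, 0, 0, 0, 1, -0.035, -0.0208, 0, 0, 0, 0, 1, -0.035, -0.0208, 0, 0, 0, 0, 1, -0.035, -0.0208, 0, 0, 0, 0, 1, -0.035, -0.0208, 0, 0, 0, 0, 1, -0.035, -0.0208, 0, 0, 0, 0, 1, -0.035, -0.0208, 0, 0, 0, 0, 1, -0.035, -0.0208, 0, 0, 0, 0, 1, -0.035, -0.0208, 0, 0, 0, 0, 1, -0.035, -0.0208, 0, 0, 0, 0])

```text
clock: 0.93
eef_pos: [0.4462, 0.2769, 0.2311]
eef_rot: [-0.443, -3.11, 0.0]
force: [1.3, 1.2, 0.8]
finger_gap: 0.0854
grasp_force: 0.0
```

drive_tool(targets=[1, -0.035, -0.0208, 0, 0, 0, 0, 1, -0.035, -0.0208, 0, 0, 0, 0, 1, 0, 0, 0, 0, 0, -0.094, 1, 0, 0, 0, 0, 0, -0.094, 1, 0, 0, 0, 0, 0, -0.094, 1, 0, 0, 0, 0, 0, 0, 1, 0, 0, 0, 0, 0, 0, 1, 0, 0, 0, 0, 0, 0])

```text
clock: 1.6
eef_pos: [0.5008, 0.2193, 0.2311]
eef_rot: [-0.005, -3.141, 0.0]
force: [-0.1, -0.9, 0.5]
finger_gap: 0.0853
grasp_force: 0.0
```

```bash
python3 - <<'E'
from h import *
import json
s=bot.read_state();print(s["eef_pos"],s["eef_rot"],s["joint_positions"].round(3),s["clock"])
c=imaging.calibration("wrist");im=imaging.snapshot("wrist")[:,:,::-1]
c["extrinsics"]=np.array(c["extrinsics"]).tolist();json.dump(c,open("w1.json","w"))
cv2.imwrite("pics/w1.png",im)
E
```

```text
[0.50080528 0.21933925 0.23108937] [-4.96571631e-03 -3.14112101e+00  3.40969584e-04] [ 0.287  0.283  1.625 -0.     1.234 -1.281] 1.6
```

View pics/w1.png

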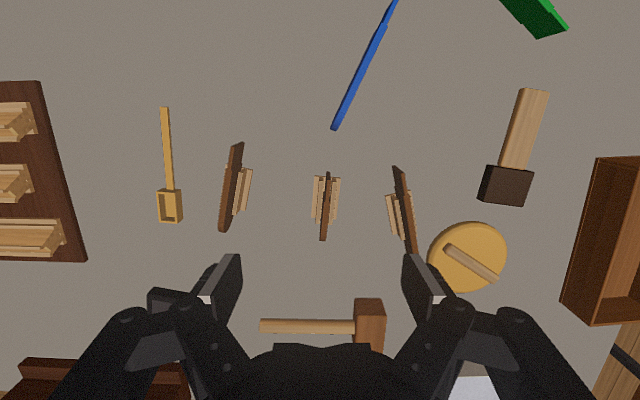

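The wrist view shows the middle spatula at (231,187), the short one at (325,207) and the long one at (403,205), which a finger partly hides. I'll take a second view, shifted, for stereo.

drive_tool(targets=[1, 0.03, 0.03, 0.01, 0, 0, 0, 1, 0.03, 0.03, 0.01, 0, 0, 0, 1, 0.02, 0.02, 0.01, 0, 0, 0, 1, 0, 0, 0, 0, 0, 0, 1, 0, 0, 0, 0, 0, 0])

```text
clock: 2.07
eef_pos: [0.4222, 0.2974, 0.2017]
eef_rot: [0.002, -3.14, 0.001]
force: [0.9, 0.6, -0.5]
finger_gap: 0.0854
grasp_force: 0.0
```

```bash
python3 - <<'E'
from h import *
import json
s=bot.read_state();print(s["eef_pos"],s["qd"].round(3))
c=imaging.calibration("wrist");im=imaging.snapshot("wrist")[:,:,::-1]
c["extrinsics"]=np.array(c["extrinsics"]).tolist();json.dump(c,open("w2.json","w"))
cv2.imwrite("pics/w2.png",im)
c1=json.load(open("w1.json"));i1=cv2.imread("pics/w1.png")
for p in [(.515,.103,.03),(.542,.223,.03),(.563,.333,.03)]: print(proj(c1,np.array(p)).round(),proj(c,np.array(p)).round())
# montage: w1 crop 205..425 x 130..270 ; w2 corresponding around
def crop(i,x,y,w,h,k): return cv2.resize(i[y:y+h,x:x+w],None,fx=k,fy=k,interpolation=cv2.INTER_CUBIC)
a=crop(i1,205,135,225,120,3.5)
o=proj(c,np.array([.54,.22,.03])).astype(int);print(o)
x0,y0=max(0,o[0]-130),o[1]-60
b=crop(im,x0,y0,266,150,3);b=b[:,:a.shape[1]]
a=cv2.copyMakeBorder(a,0,0,0,800-a.shape[1],0);b=cv2.copyMakeBorder(b,0,0,0,800-b.shape[1],0)
m=np.vstack([a[:420],b])[:900];print(a.shape,b.shape,x0,y0)
cv2.imwrite("pics/m2.png",b);cv2.imwrite("pics/m1.png",a)
E
```

```text
[0.42216469 0.29741273 0.2017079 ] [-0.04  -0.001 -0.04  -0.013 -0.003 -0.015]
[231. 186.] [169. 251.]
[325. 205.] [264. 270.]
[408. 220.] [349. 284.]
[262 268]
(420, 800, 3) (450, 800, 3) 132 208
```

View pics/m1.png

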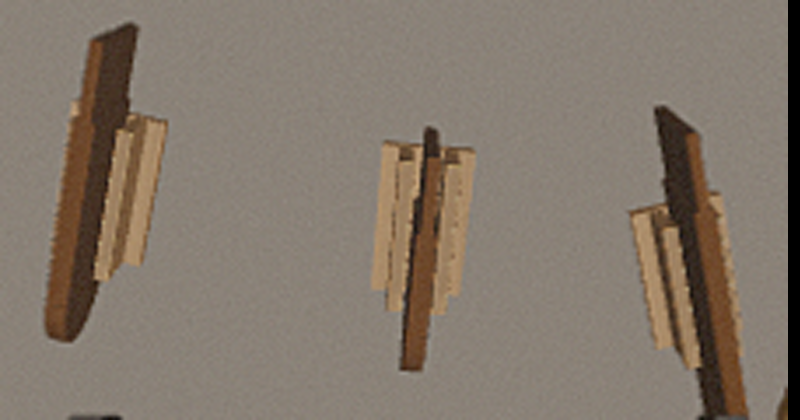

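View pics/m2.png

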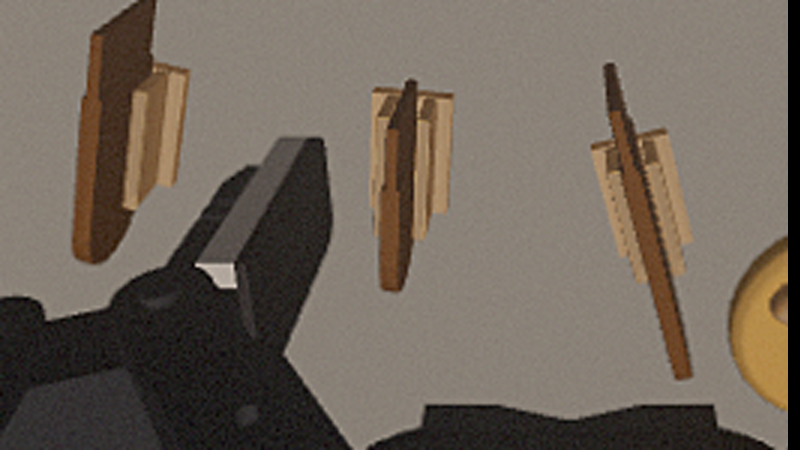

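```bash
cat > meas.py <<'E'
from h import *
import json
c1=json.load(open("w1.json"));c2=json.load(open("w2.json"))
f1=lambda p:(c1,205+p[0]/3.5,135+p[1]/3.5); f2=lambda p:(c2,132+p[0]/3,208+p[1]/3)
D={"middle":(.12,(96,40),(97,34),(67,270),(88,200)),"short":(.09,(431,157),(394,129),(415,310),(389,245)),"long":(.15,(694,133),(617,113),(737,395),(676,350))}
for n,(L,a1,a2,b1,b2) in D.items():
    p,e=tri([f1(a1),f2(a2)]);print(n,"thin end",p.round(4),np.round(e,4))
    z=.052
    A=[atz(*f1(a1),z),atz(*f2(a2),z)];B=[atz(*f1(b1),z),atz(*f2(b2),z)]
    for a,b in zip(A,B):
        d=(b-a)/np.linalg.norm(b-a);m=a+d*L/2
        print("  end",a.round(4),"yaw deg",np.degrees(np.arctan2(d[1],d[0])).round(2),"mid",m.round(4))
E
python3 meas.py
```

```text
middle thin end [0.4626 0.1167 0.0506] [0.0002 0.0002]
  end [0.4623 0.117  0.052 ] yaw deg -12.95 mid [0.5207 0.1036 0.052 ]
  end [0.4622 0.1177 0.052 ] yaw deg -13.23 mid [0.5206 0.104  0.052 ]
short thin end [0.5035 0.2271 0.048 ] [0.0007 0.0007]
  end [0.5019 0.2265 0.052 ] yaw deg -5.47 mid [0.5467 0.2222 0.052 ]
  end [0.5018 0.2285 0.052 ] yaw deg -5.99 mid [0.5465 0.2238 0.052 ]
long thin end [0.4941 0.3153 0.052 ] [0.0005 0.0005]
  end [0.4937 0.3149 0.052 ] yaw deg 14.24 mid [0.5664 0.3333 0.052 ]
  end [0.4944 0.3156 0.052 ] yaw deg 13.75 mid [0.5673 0.3335 0.052 ]
```

All three thin ends measured at about 0.05 m height, matching the expected 0.052 m. Next I'll measure the rack from two wrist positions before grasping.

drive_tool(targets=[0.6, -0.003, -0.039, -0.001, 0, 0, 0, 0.6, -0.003, -0.039, -0.001, 0, 0, 0, 0.6, -0.003, -0.039, -0.001, 0, 0, 0, 0.6, -0.003, -0.039, -0.001, 0, 0, 0, 0.6, -0.003, -0.039, -0.001, 0, 0, 0, 0.6, -0.003, -0.039, -0.001, 0, 0, 0, 0.6, -0.003, -0.039, -0.001, 0, 0, 0, 0.6, -0.003, -0.039, -0.001, 0, 0, 0, 0.6, -0.003, -0.039, -0.001, 0, 0, 0, 0.6, -0.003, -0.039, -0.001, 0, 0, 0])

```text
clock: 2.95
eef_pos: [0.4541, -0.097, 0.2131]
eef_rot: [0.005, 3.14, -0.002]
force: [0.7, -0.5, 0.3]
finger_gap: 0.0516
grasp_force: 0.0
```

drive_tool(targets=[0.6, -0.003, -0.039, -0.001, 0, 0, 0, 0.6, -0.003, -0.039, -0.001, 0, 0, 0, 0.6, -0.003, -0.039, -0.001, 0, 0, 0, 0.6, -0.003, -0.039, -0.001, 0, 0, 0, 0.6, -0.003, -0.039, -0.001, 0, 0, 0, 0.6, -0.003, -0.039, -0.001, 0, 0, 0, 0.6, 0, 0, 0, 0, 0, 0.12, 0.6, 0, 0, 0, 0, 0, 0.12, 0.6, 0, 0, 0, 0, 0, 0.12, 0.6, 0, 0, 0, 0, 0, 0.12])

```text
clock: 3.78
eef_pos: [0.471, -0.3298, 0.2187]
eef_rot: [0.761, 3.047, -0.002]
force: [-0.0, -0.4, 0.2]
finger_gap: 0.0512
grasp_force: 0.0
```

drive_tool(targets=[0.6, 0, 0, 0, 0, 0, 0.12, 0.6, 0, 0, 0, 0, 0, 0.12, 0.6, 0, 0, 0, 0, 0, 0.12, 0.6, 0, 0, 0, 0, 0, 0.12, 0.6, 0, 0, 0, 0, 0, 0.12, 0.6, 0, 0, 0, 0, 0, 0.12, 0.6, 0, 0, 0, 0, 0, 0.12, 0.6, 0, 0, 0, 0, 0, 0.12, 0.6, 0, 0, 0, 0, 0, 0.12, 0.6, 0, 0, 0, 0, 0, 0])

```text
clock: 4.62
eef_pos: [0.4712, -0.3292, 0.2188]
eef_rot: [2.216, 2.224, -0.001]
force: [0.3, -0.2, 0.2]
finger_gap: 0.0512
grasp_force: 0.0
```

drive_tool(targets=[0.6, 0, 0, 0, 0, 0, 0, 0.6, 0, 0, 0, 0, 0, 0])

```text
clock: 4.78
eef_pos: [0.4712, -0.3283, 0.2185]
eef_rot: [2.207, 2.235, -0.0]
force: [-0.6, -0.1, -0.6]
finger_gap: 0.0511
grasp_force: 0.0
```

```bash
cat > snap.py <<'E'
from h import *
import json,sys
n=sys.argv[1];s=bot.read_state();print(s["eef_pos"].round(4),s["eef_rot"].round(3),s["joint_positions"].round(3),s["qd"].round(3).max(),s["clock"])
c=imaging.calibration("wrist");im=imaging.snapshot("wrist")[:,:,::-1]
c["extrinsics"]=np.array(c["extrinsics"]).tolist();json.dump(c,open(n+".json","w"))
cv2.imwrite(f"pics/{n}.png",im)
E
python3 snap.py r1
```

```text
[ 0.4712 -0.3283  0.2185] [ 2.207  2.235 -0.   ] [-0.729  0.334  1.583 -0.     1.224 -0.741] 0.013 4.7833
```

drive_tool(targets=[0.6, 0.01, 0.035, 0, 0, 0, 0, 0.6, 0.01, 0.035, 0, 0, 0, 0, 0.6, 0.01, 0.03, 0, 0, 0, 0, 0.6, 0, 0, 0, 0, 0, 0, 0.6, 0, 0, 0, 0, 0, 0, 0.6, 0, 0, 0, 0, 0, 0])

```text
clock: 5.33
eef_pos: [0.5704, -0.2963, 0.2179]
eef_rot: [-2.208, -2.234, 0.001]
force: [0.2, 0.5, -0.6]
finger_gap: 0.0513
grasp_force: 0.0
```

```bash
python3 snap.py r2; python3 - <<'E'
from h import *
import json
for n in("r1","r2"):
    c=json.load(open(n+".json"))
    for x in(.38,.64):
        for y in(-.15,-.33): print(n,x,y,proj(c,np.array([x,y,.02])).round())
E
```

```text
[ 0.5704 -0.2963  0.2179] [-2.208e+00 -2.234e+00  1.000e-03] [-5.860e-01  4.320e-01  1.428e+00 -1.000e-03  1.283e+00 -5.980e-01] 0.017 5.3333
r1 0.38 -0.15 [238.   9.]
r1 0.38 -0.33 [248. 174.]
r1 0.64 -0.15 [481.  15.]
r1 0.64 -0.33 [455. 177.]
r2 0.38 -0.15 [151.  43.]
r2 0.38 -0.33 [174. 198.]
r2 0.64 -0.15 [387.  44.]
r2 0.64 -0.33 [376. 201.]
```

```bash
python3 - <<'E'
from h import *
i=cv2.imread("pics/r2.png")[20:220,140:405]
cv2.imwrite("pics/r2c.png",cv2.resize(i,None,fx=3,fy=3,interpolation=cv2.INTER_CUBIC))
E
```

```text
(no output)
```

View pics/r2c.png

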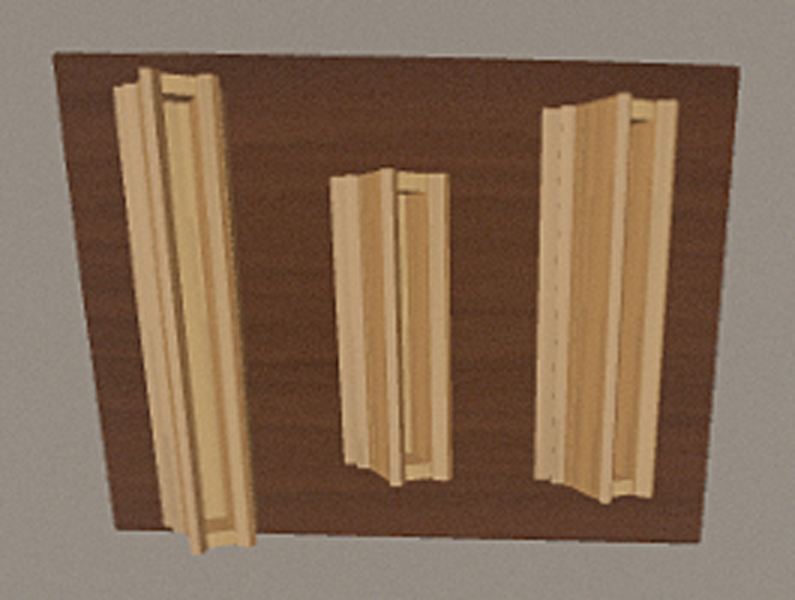

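The rack crop shows the long row on the left (robot side), the short one in the centre and the middle one on the right, all leaning away from the robot. Board corners are at (54,53), (740,67), (700,542) and (115,529). I'll fit the pose and check heights by stereo, tracking the points from r2 to r1.

```bash
cat > rack.py <<'E'
from h import *
import json
from scipy.optimize import least_squares
c1=json.load(open("r1.json"));c2=json.load(open("r2.json"))
g1=cv2.imread("pics/r1.png",0);g2=cv2.imread("pics/r2.png",0)
q=lambda p:(140+(p[0]+.5)/3-.5,20+(p[1]+.5)/3-.5)
B=[(54,53),(740,67),(700,542),(115,529)]
P=[atz(c2,*q(b),.010) for b in B];print("board",np.round(P,4).tolist(),"sizes",[np.linalg.norm(P[i]-P[i-1]).round(4) for i in range(4)])
ctr=np.mean(P,0);v=(P[1]-P[0])+(P[2]-P[3]);yaw=np.arctan2(v[1],v[0]);print("centre",ctr,"yaw",np.degrees(yaw))
pts={"TL":B[0],"TR":B[1],"BR":B[2],"BL":B[3],"L rear top":(147,69),"L front top":(217,76),"L rear bot":(197,552),"L front bot":(252,545),
"S rear top":(389,170),"S front top":(448,174),"S rear bot":(397,486),"S front bot":(450,479),"M rear top":(625,95),"M front top":(677,100),"M rear bot":(605,502),"M front bot":(652,496)}
for n,p in pts.items():
    z=.010 if len(n)==2 else .045
    u=q(p);g=proj(c1,atz(c2,*u,z))
    a=np.float32([[u]]);b=np.float32([[g]]).copy()
    o,st,err=cv2.calcOpticalFlowPyrLK(g2,g1,a,b,winSize=(13,13),maxLevel=0,flags=cv2.OPTFLOW_USE_INITIAL_FLOW)
    X,e=tri([(c2,*u),(c1,*o[0,0])]);print(n,"shift",(o[0,0]-g).round(1),"X",X.round(4),np.round(e[0],4))
E
python3 rack.py
```

```text
board [[0.3835, -0.1423, 0.01], [0.6409, -0.1456, 0.01], [0.6387, -0.333, 0.01], [0.3806, -0.3303, 0.01]] sizes [np.float64(0.188), np.float64(0.2575), np.float64(0.1874), np.float64(0.2582)]
centre [ 0.51092264 -0.23779798  0.01      ] yaw -0.6558074434052863
TL shift [-0.8  0.1] X [ 0.3819 -0.1417  0.0071] 0.0001
TR shift [-0.9 -0.2] X [ 0.6415 -0.1447  0.0068] 0.0002
BR shift [-0.2  0.1] X [ 0.6389 -0.3333  0.0091] 0.0001
BL shift [-0.2  0.2] X [ 0.38   -0.3307  0.009 ] 0.0001
L rear top shift [0.1 2.2] X [ 0.4331 -0.1553  0.0432] 0.0009
L front top shift [-2.6  0.2] X [ 0.4545 -0.1554  0.0375] 0.0003
L rear bot shift [ 1.3 -0.7] X [ 0.4334 -0.3261  0.05  ] 0.0002
L front bot shift [-1.4  2.6] X [ 0.4515 -0.3285  0.038 ] 0.0012
S rear top shift [ 1.1 -0.1] X [ 0.5151 -0.1869  0.0482] 0.0001
S front top shift [-2.3  0.2] X [ 0.5341 -0.1868  0.0379] 0.0002
S rear bot shift [ 1.1 -0.1] X [ 0.5134 -0.299   0.0487] 0.0001
S front bot shift [-1.6  0.4] X [ 0.5327 -0.2982  0.0395] 0.0001
M rear top shift [1.3 0.4] X [ 0.5952 -0.1629  0.0487] 0.0004
M front top shift [-2.1  0.4] X [ 0.614  -0.1619  0.0383] 0.0001
M rear bot shift [ 1.6 -0. ] X [ 0.5932 -0.304   0.0501] 0.0002
M front bot shift [-1.4  0.5] X [ 0.6124 -0.3041  0.0399] 0.0
```

```bash
cat > plan.py <<'E'
from h import *
import sys
# target TCP x y z, tool-x yaw deg, tilt deg about tool x
x,y,z,yaw,tilt=map(float,sys.argv[1:6])
s=bot.read_state();T=R.from_rotvec(s["eef_rot"])
a=np.radians(yaw);G=R.from_matrix(np.array([[np.cos(a),np.sin(a),0],[np.sin(a),-np.cos(a),0],[0,0,-1]]).T.T)*R.from_euler("x",tilt,degrees=True)
d=T.inv().apply(np.array([x,y,z])-s["eef_pos"]);r=(T.inv()*G).as_rotvec()
d2=G.inv().apply(np.array([x,y,z])-s["eef_pos"])
print("clock",s["clock"],"pos",s["eef_pos"].round(4),"F",s["force"].round(1),"gap",s["finger_gap"].round(4),"gf",round(float(s["grasp_force"]),1),"j",s["joint_positions"].round(2))
print("shift now",d.round(4),"|",np.linalg.norm(d).round(3),"turn",r.round(4),np.degrees(np.linalg.norm(r)).round(1)," shift if turned first",d2.round(4))
E
python3 plan.py .5206 .1038 .12 166.9 0
```

```text
Traceback (most recent call last):
  File "plan.py", line 9, in <module>
    print("clock",s["clock"],"pos",s["eef_pos"].round(4),"F",s["force"].round(1),"gap",s["finger_gap"].round(4),"gf",round(float(s["grasp_force"]),1),"j",s["joint_positions"].round(2))
                                                                                       ^^^^^^^^^^^^^^^^^^^^^
AttributeError: 'float' object has no attribute 'round'
```

```bash
sed -i 's/s\["finger_gap"\].round(4)/round(s["finger_gap"],4)/; s/\]\]).T.T)/]]))/' plan.py
python3 plan.py .5206 .1038 .12 166.9 0
```

```text
clock 5.3833 pos [ 0.57   -0.2965  0.218 ] F [0.7 0.7 0.3] gap 0.0509 gf 0.0 j [-0.59  0.43  1.43 -0.    1.28 -0.6 ]
shift now [ 0.4008 -0.045   0.0981] | 0.415 turn [-1.0000e-03 -9.0000e-04 -1.3315e+00] 76.3  shift if turned first [0.1388 0.3787 0.098 ]
```

drive_tool(targets=[0.45, 0.0365, -0.0041, 0.0089, 0, 0, 0, 0.45, 0.0365, -0.0041, 0.0089, 0, 0, 0, 0.45, 0.0365, -0.0041, 0.0089, 0, 0, 0, 0.45, 0.0365, -0.0041, 0.0089, 0, 0, 0, 0.45, 0.0365, -0.0041, 0.0089, 0, 0, 0, 0.45, 0.0365, -0.0041, 0.0089, 0, 0, 0, 0.45, 0.0365, -0.0041, 0.0089, 0, 0, 0, 0.45, 0.0365, -0.0041, 0.0089, 0, 0, 0, 0.45, 0.0365, -0.0041, 0.0089, 0, 0, 0, 0.45, 0.0365, -0.0041, 0.0089, 0, 0, 0])

```text
clock: 6.22
eef_pos: [0.5252, 0.0687, 0.1292]
eef_rot: [2.211, 2.231, -0.0]
force: [-0.1, 1.5, -0.3]
finger_gap: 0.0377
grasp_force: 0.0
```

drive_tool(targets=[0.45, 0.0358, -0.004, 0.0091, 0, 0, 0, 0.45, 0, 0, 0, 0, 0, -0.121, 0.45, 0, 0, 0, 0, 0, -0.121, 0.45, 0, 0, 0, 0, 0, -0.121, 0.45, 0, 0, 0, 0, 0, -0.121, 0.45, 0, 0, 0, 0, 0, -0.121, 0.45, 0, 0, 0, 0, 0, -0.121, 0.45, 0, 0, 0, 0, 0, -0.121, 0.45, 0, 0, 0, 0, 0, -0.121, 0.45, 0, 0, 0, 0, 0, -0.121])

```text
clock: 7.05
eef_pos: [0.5213, 0.1028, 0.1204]
eef_rot: [-0.726, -3.056, 0.001]
force: [-1.0, -0.7, 0.6]
finger_gap: 0.0384
grasp_force: 0.0
```

drive_tool(targets=[0.45, 0, 0, 0, 0, 0, -0.121, 0.45, 0, 0, 0, 0, 0, -0.121, 0.45, 0, 0, 0, 0, 0, 0, 0.45, 0, 0, 0, 0, 0, 0])

```text
clock: 7.38
eef_pos: [0.5216, 0.1031, 0.1204]
eef_rot: [0.367, 3.12, -0.0]
force: [-0.2, 0.2, 1.1]
finger_gap: 0.0383
grasp_force: 0.0
```

```bash
python3 plan.py .5206 .1038 .036 166.9 0
```

```text
clock 7.3833 pos [0.5216 0.1031 0.1204] F [-0.2  0.2  1.1] gap 0.0383 gf 0.0 j [ 0.07  0.39  1.78 -0.    0.97 -1.27]
shift now [0.0011 0.0005 0.0844] | 0.084 turn [-0.0002  0.0001 -0.0055] 0.3  shift if turned first [0.0011 0.0004 0.0844]
```

drive_tool(targets=[0.45, 0.001, 0.0005, 0.024, 0, 0, -0.005, 0.45, 0, 0, 0.024, 0, 0, 0, 0.45, 0, 0, 0.022, 0, 0, 0, 0.45, 0, 0, 0.014, 0, 0, 0, 0.45, 0, 0, 0, 0, 0, 0, 0.45, 0, 0, 0, 0, 0, 0], grip_force=40)

```text
clock: 7.88
eef_pos: [0.5204, 0.1043, 0.0357]
eef_rot: [-0.356, -3.119, 0.001]
force: [-0.2, -0.8, 1.2]
finger_gap: 0.0387
grasp_force: 0.0
```

drive_tool(targets=[0, 0, 0, 0, 0, 0, 0, 0, 0, 0, 0, 0, 0, 0, 0, 0, 0, 0, 0, 0, 0, 0, 0, 0, 0, 0, 0, 0, 0, 0, 0, 0, 0, 0, 0, 0, 0, 0, 0, 0, 0, 0], grip_force=40)

```text
clock: 8.38
eef_pos: [0.522, 0.1037, 0.0373]
eef_rot: [0.352, 3.12, -0.002]
force: [-1.0, -5.7, 3.5]
finger_gap: 0.0066
grasp_force: 38.7
```

drive_tool(targets=[0, 0, 0, -0.01, 0, 0, 0, 0, 0, 0, -0.02, 0, 0, 0, 0, 0, 0, -0.03, 0, 0, 0, 0, 0, 0, -0.03, 0, 0, 0, 0, 0, 0, -0.02, 0, 0, 0, 0, 0, 0, 0, 0, 0, 0])

```text
clock: 8.88
eef_pos: [0.5246, 0.1052, 0.1517]
eef_rot: [0.352, 3.112, 0.003]
force: [1.6, -0.7, -0.6]
finger_gap: 0.007
grasp_force: 38.9
```

```bash
python3 plan.py .6459 -.2339 .13 89.3 30
```

```text
clock 8.8833 pos [0.5246 0.1052 0.1517] F [ 1.6 -0.7 -0.6] gap 0.007 gf 38.9 j [ 0.07  0.35  1.75  0.    1.03 -1.28]
shift now [-0.1937 -0.3036  0.0226] | 0.361 turn [0.4487 0.3606 1.3239] 82.7  shift if turned first [-0.3376  0.1195 -0.0439]
```

drive_tool(targets=[0, -0.0215, -0.0337, 0.0025, 0, 0, 0, 0, -0.0215, -0.0337, 0.0025, 0, 0, 0, 0, -0.0215, -0.0337, 0.0025, 0, 0, 0, 0, -0.0215, -0.0337, 0.0025, 0, 0, 0, 0, -0.0215, -0.0337, 0.0025, 0, 0, 0, 0, -0.0215, -0.0337, 0.0025, 0, 0, 0, 0, -0.0215, -0.0337, 0.0025, 0, 0, 0, 0, -0.0215, -0.0337, 0.0025, 0, 0, 0, 0, -0.0215, -0.0337, 0.0025, 0, 0, 0])

```text
clock: 9.63
eef_pos: [0.6423, -0.2358, 0.1235]
eef_rot: [-0.353, -3.122, -0.001]
force: [0.6, 0.0, 0.5]
finger_gap: 0.0072
grasp_force: 38.9
```

drive_tool(targets=[0, 0, 0, 0, 0.0374, 0.03, 0.1103, 0, 0, 0, 0, 0.0374, 0.03, 0.1103, 0, 0, 0, 0, 0.0374, 0.03, 0.1103, 0, 0, 0, 0, 0.0374, 0.03, 0.1103, 0, 0, 0, 0, 0.0374, 0.03, 0.1103, 0, 0, 0, 0, 0.0374, 0.03, 0.1103, 0, 0, 0, 0, 0.0374, 0.03, 0.1103, 0, 0, 0, 0, 0.0374, 0.03, 0.1103, 0, 0, 0, 0, 0.0374, 0.03, 0.1103, 0, 0, 0, 0, 0.0374, 0.03, 0.1103])

```text
clock: 10.47
eef_pos: [0.6423, -0.2332, 0.1236]
eef_rot: [-1.742, -2.169, 0.456]
force: [0.3, 0.2, -0.6]
finger_gap: 0.007
grasp_force: 39.1
```

drive_tool(targets=[0, 0, 0, 0, 0.0374, 0.03, 0.1103, 0, 0, 0, 0, 0.0374, 0.03, 0.1103, 0, 0, 0, 0, 0, 0, 0, 0, 0, 0, 0, 0, 0, 0])

```text
clock: 10.8
eef_pos: [0.6422, -0.2342, 0.1225]
eef_rot: [-1.929, -1.912, 0.522]
force: [-0.5, -0.3, -0.5]
finger_gap: 0.0067
grasp_force: 39.1
```

```bash
python3 plan.py .6309 -.2337 .0924 89.3 30; python3 snap.py m_in; python3 - <<'E'
from h import *
i=imaging.snapshot("scene")[:,:,::-1];cv2.imwrite("pics/sc2.png",i)
j=imaging.snapshot("side")[:,:,::-1];cv2.imwrite("pics/sd2.png",j)
a=cv2.resize(i[110:240,170:320],(520,450),interpolation=cv2.INTER_CUBIC);w=cv2.imread("pics/m_in.png")
E
```

```text
clock 10.8 pos [ 0.6422 -0.2342  0.1225] F [-0.5 -0.3 -0.5] gap 0.0067 gf 39.1 j [-0.36  0.87  0.94 -0.18  1.83 -0.35]
shift now [0.0004 0.0056 0.0317] | 0.032 turn [-0.0094  0.0016  0.0029] 0.6  shift if turned first [0.0004 0.0053 0.0318]
[ 0.6422 -0.2342  0.1225] [-1.929 -1.912  0.522] [-0.356  0.874  0.944 -0.18   1.826 -0.348] 0.022 10.8
```

drive_tool(targets=[0, 0.0004, 0.0054, 0.016, -0.009, 0.0015, 0.003, 0, 0, 0, 0.016, 0, 0, 0, 0, 0, 0, 0.01, 0, 0, 0, 0, 0, 0, 0.008, 0, 0, 0, 0, 0, 0, 0, 0, 0, 0])

```text
clock: 11.37
eef_pos: [0.62, -0.233, 0.0767]
eef_rot: [-1.938, -1.91, 0.515]
force: [-1.1, 1.3, -0.7]
finger_gap: 0.0068
grasp_force: 39.1
```

```bash
python3 plan.py .6059 -.2334 .0491 89.3 30
```

```text
clock 11.3667 pos [ 0.62   -0.233   0.0767] F [-1.1  1.3 -0.7] gap 0.0068 gf 39.1 j [-0.37  0.88  1.05 -0.18  1.71 -0.33]
shift now [-0.0006  0.0017  0.031 ] | 0.031 turn [-0.0029 -0.0006 -0.0022] 0.2  shift if turned first [-0.0006  0.0016  0.031 ]
```

drive_tool(targets=[0, -0.0005, 0.0016, 0.005, -0.003, 0, -0.002, 0, 0, 0, 0.005, 0, 0, 0, 0, 0, 0, 0.004, 0, 0, 0])

```text
clock: 11.62
eef_pos: [0.6164, -0.2341, 0.0648]
eef_rot: [-1.941, -1.915, 0.511]
force: [0.9, -0.1, -1.5]
finger_gap: 0.0071
grasp_force: 39.1
```

drive_tool(targets=[0, 0, 0, 0.005, 0, 0, 0, 0, 0, 0, 0.004, 0, 0, 0])

```text
clock: 11.78
eef_pos: [0.6114, -0.2339, 0.0566]
eef_rot: [-1.94, -1.915, 0.511]
force: [0.4, 0.5, -0.9]
finger_gap: 0.0071
grasp_force: 39.1
```

```bash
python3 plan.py .6059 -.2334 .0491 89.3 30
```

```text
clock 11.7833 pos [ 0.6114 -0.2339  0.0566] F [ 0.4  0.5 -0.9] gap 0.0071 gf 39.1 j [-0.37  0.89  1.09 -0.18  1.66 -0.33]
shift now [ 0.0005 -0.0011  0.0092] | 0.009 turn [ 0.0027  0.0002 -0.0012] 0.2  shift if turned first [ 0.0005 -0.0011  0.0092]
```

drive_tool(targets=[0, 0, 0, 0.003, 0, 0, 0, 0, 0, 0, 0.003, 0, 0, 0, 0, 0, 0, 0.001, 0, 0, 0, 0, 0, 0, 0, 0, 0, 0])

```text
clock: 12.12
eef_pos: [0.6078, -0.2338, 0.0506]
eef_rot: [-1.94, -1.914, 0.511]
force: [-0.3, -0.4, -0.7]
finger_gap: 0.0067
grasp_force: 39.1
```

drive_tool(targets=[0, 0, 0, 0.002, 0, 0, 0, 0, 0, 0, 0.001, 0, 0, 0, 0, 0, 0, 0, 0, 0, 0])

```text
clock: 12.37
eef_pos: [0.6069, -0.234, 0.0486]
eef_rot: [-1.941, -1.915, 0.511]
force: [-0.6, -0.0, 2.2]
finger_gap: 0.0069
grasp_force: 39.4
```

```bash
python3 plan.py .6059 -.2334 .0491 89.3 30
```

```text
clock 12.3667 pos [ 0.6069 -0.234   0.0486] F [-0.6 -0.   2.2] gap 0.0069 gf 39.4 j [-0.37  0.89  1.1  -0.18  1.64 -0.33]
shift now [ 0.0005 -0.0011  0.0001] | 0.001 turn [ 0.0032  0.0005 -0.0014] 0.2  shift if turned first [ 0.0005 -0.0011  0.0001]
```

drive_tool(targets=[0.3, 0, 0, 0, 0, 0, 0, 0.3, 0, 0, 0, 0, 0, 0, 0.3, 0, 0, 0, 0, 0, 0, 0.3, 0, 0, -0.01, 0, 0, 0, 0.3, 0, 0, -0.02, 0, 0, 0, 0.3, 0, 0, -0.035, 0, 0, 0, 0.3, 0, 0, -0.035, 0, 0, 0, 0.3, 0, 0, 0, 0, 0, 0])

```text
clock: 13.03
eef_pos: [0.6621, -0.2355, 0.1419]
eef_rot: [-1.95, -1.923, 0.506]
force: [0.6, -0.5, 1.5]
finger_gap: 0.0257
grasp_force: 0.0
```

```bash
python3 plan.py .5466 .2230 .13 174.3 0
```

```text
clock 13.0333 pos [ 0.6621 -0.2355  0.1419] F [ 0.6 -0.5  1.5] gap 0.0257 gf 0.0 j [-0.35  0.87  0.89 -0.17  1.86 -0.35]
shift now [ 0.4571 -0.1011  0.0675] | 0.473 turn [-0.4151 -0.3732 -1.4503] 89.0  shift if turned first [0.1605 0.4447 0.0119]
```

drive_tool(targets=[0.45, 0.0381, -0.0084, 0.0056, 0, 0, 0, 0.45, 0.0381, -0.0084, 0.0056, 0, 0, 0, 0.45, 0.0381, -0.0084, 0.0056, 0, 0, 0, 0.45, 0.0381, -0.0084, 0.0056, 0, 0, 0, 0.45, 0.0381, -0.0084, 0.0056, 0, 0, 0, 0.45, 0.0381, -0.0084, 0.0056, 0, 0, 0, 0.45, 0.0381, -0.0084, 0.0056, 0, 0, 0, 0.45, 0.0381, -0.0084, 0.0056, 0, 0, 0, 0.45, 0.0381, -0.0084, 0.0056, 0, 0, 0, 0.45, 0.0381, -0.0084, 0.0056, 0, 0, 0])

```text
clock: 13.87
eef_pos: [0.5604, 0.1497, 0.1285]
eef_rot: [-1.941, -1.915, 0.51]
force: [0.7, 0.6, 0.5]
finger_gap: 0.0381
grasp_force: 0.0
```

drive_tool(targets=[0.45, 0.0381, -0.0084, 0.0056, 0, 0, 0, 0.45, 0.0381, -0.0084, 0.0056, 0, 0, 0, 0.45, 0, 0, 0, -0.0319, -0.0287, -0.1116, 0.45, 0, 0, 0, -0.0319, -0.0287, -0.1116, 0.45, 0, 0, 0, -0.0319, -0.0287, -0.1116, 0.45, 0, 0, 0, -0.0319, -0.0287, -0.1116, 0.45, 0, 0, 0, -0.0319, -0.0287, -0.1116, 0.45, 0, 0, 0, -0.0319, -0.0287, -0.1116, 0.45, 0, 0, 0, -0.0319, -0.0287, -0.1116, 0.45, 0, 0, 0, -0.0319, -0.0287, -0.1116])

```text
clock: 14.7
eef_pos: [0.542, 0.2248, 0.1272]
eef_rot: [-0.953, -2.817, 0.221]
force: [-0.2, -0.3, 0.2]
finger_gap: 0.0385
grasp_force: 0.0
```

drive_tool(targets=[0.45, 0, 0, 0, -0.0319, -0.0287, -0.1116, 0.45, 0, 0, 0, -0.0319, -0.0287, -0.1116, 0.45, 0, 0, 0, -0.0319, -0.0287, -0.1116, 0.45, 0, 0, 0, -0.0319, -0.0287, -0.1116, 0.45, 0, 0, 0, -0.0319, -0.0287, -0.1116, 0.45, 0, 0, 0, 0, 0, 0, 0.45, 0, 0, 0, 0, 0, 0])

```text
clock: 15.28
eef_pos: [0.5414, 0.2241, 0.1272]
eef_rot: [-0.162, -3.125, -0.005]
force: [0.3, 0.9, 0.5]
finger_gap: 0.0381
grasp_force: 0.0
```

```bash
python3 plan.py .5466 .2230 .0355 174.3 0
```

```text
clock 15.2833 pos [0.5414 0.2241 0.1272] F [0.3 0.9 0.5] gap 0.0381 gf 0.0 j [ 0.27  0.45  1.65  0.01  1.05 -1.2 ]
shift now [-0.0064 -0.0008  0.0916] | 0.092 turn [ 0.0026 -0.0126 -0.0041] 0.8  shift if turned first [-0.0053 -0.0006  0.0917]
```

drive_tool(targets=[0.45, -0.0053, -0.0006, 0.024, 0.0026, -0.0126, -0.004, 0.45, 0, 0, 0.026, 0, 0, 0, 0.45, 0, 0, 0.026, 0, 0, 0, 0.45, 0, 0, 0.015, 0, 0, 0, 0.45, 0, 0, 0, 0, 0, 0, 0.45, 0, 0, 0, 0, 0, 0])

```text
clock: 15.78
eef_pos: [0.5465, 0.2234, 0.0348]
eef_rot: [-0.154, -3.136, 0.001]
force: [-0.6, 0.1, 1.0]
finger_gap: 0.0383
grasp_force: 0.0
```

drive_tool(targets=[0, 0, 0, 0, 0, 0, 0, 0, 0, 0, 0, 0, 0, 0, 0, 0, 0, 0, 0, 0, 0, 0, 0, 0, 0, 0, 0, 0, 0, 0, 0, 0, 0, 0, 0, 0, 0, 0, 0, 0, 0, 0])

```text
clock: 16.28
eef_pos: [0.5479, 0.2237, 0.0369]
eef_rot: [0.151, 3.135, 0.002]
force: [-0.2, 0.6, 6.1]
finger_gap: 0.0067
grasp_force: 41.7
```

drive_tool(targets=[0, 0, 0, -0.01, 0, 0, 0, 0, 0, 0, -0.02, 0, 0, 0, 0, 0, 0, -0.03, 0, 0, 0, 0, 0, 0, -0.03, 0, 0, 0, 0, 0, 0, -0.02, 0, 0, 0, 0, 0, 0, 0, 0, 0, 0])

```text
clock: 16.78
eef_pos: [0.5494, 0.2241, 0.1508]
eef_rot: [0.15, 3.13, 0.005]
force: [-0.1, 0.8, 0.0]
finger_gap: 0.0068
grasp_force: 40.8
```

```bash
python3 plan.py .5615 -.2427 .122 89.3 30
```

```text
clock 16.7833 pos [0.5494 0.2241 0.1508] F [-0.1  0.8  0. ] gap 0.0068 gf 40.8 j [ 0.27  0.43  1.62  0.    1.08 -1.2 ]
shift now [-0.0565 -0.4636  0.0277] | 0.468 turn [0.4312 0.3925 1.4499] 89.5  shift if turned first [-0.4666  0.0299  0.0161]
```

drive_tool(targets=[0, -0.0047, -0.0386, 0.0023, 0, 0, 0, 0, -0.0047, -0.0386, 0.0023, 0, 0, 0, 0, -0.0047, -0.0386, 0.0023, 0, 0, 0, 0, -0.0047, -0.0386, 0.0023, 0, 0, 0, 0, -0.0047, -0.0386, 0.0023, 0, 0, 0, 0, -0.0047, -0.0386, 0.0023, 0, 0, 0, 0, -0.0047, -0.0386, 0.0023, 0, 0, 0, 0, -0.0047, -0.0386, 0.0023, 0, 0, 0, 0, -0.0047, -0.0386, 0.0023, 0, 0, 0, 0, -0.0047, -0.0386, 0.0023, 0, 0, 0])

```text
clock: 17.62
eef_pos: [0.5553, -0.1671, 0.1219]
eef_rot: [-0.151, -3.137, -0.001]
force: [0.4, -0.2, 0.1]
finger_gap: 0.0067
grasp_force: 40.8
```

drive_tool(targets=[0, -0.0047, -0.0386, 0.0023, 0, 0, 0, 0, -0.0047, -0.0386, 0.0023, 0, 0, 0, 0, 0, 0, 0, 0.0332, 0.0302, 0.1115, 0, 0, 0, 0, 0.0332, 0.0302, 0.1115, 0, 0, 0, 0, 0.0332, 0.0302, 0.1115, 0, 0, 0, 0, 0.0332, 0.0302, 0.1115, 0, 0, 0, 0, 0.0332, 0.0302, 0.1115, 0, 0, 0, 0, 0.0332, 0.0302, 0.1115, 0, 0, 0, 0, 0.0332, 0.0302, 0.1115, 0, 0, 0, 0, 0.0332, 0.0302, 0.1115])

```text
clock: 18.45
eef_pos: [0.5577, -0.2425, 0.1174]
eef_rot: [-1.38, -2.519, 0.358]
force: [-0.1, -0.4, 0.1]
finger_gap: 0.0065
grasp_force: 40.8
```

drive_tool(targets=[0, 0, 0, 0, 0.0332, 0.0302, 0.1115, 0, 0, 0, 0, 0.0332, 0.0302, 0.1115, 0, 0, 0, 0, 0.0332, 0.0302, 0.1115, 0, 0, 0, 0, 0.0332, 0.0302, 0.1115, 0, 0, 0, 0, 0.0332, 0.0302, 0.1115, 0, 0, 0, 0, 0, 0, 0, 0, 0, 0, 0, 0, 0, 0])

```text
clock: 19.03
eef_pos: [0.558, -0.2433, 0.1166]
eef_rot: [-1.93, -1.912, 0.522]
force: [-0.5, 0.5, -0.0]
finger_gap: 0.0069
grasp_force: 40.8
```

```bash
python3 plan.py .5403 -.2427 .0758 89.3 30
```

```text
clock 19.0333 pos [ 0.558  -0.2433  0.1166] F [-0.5  0.5 -0. ] gap 0.0069 gf 40.8 j [-0.4   0.77  1.19 -0.2   1.68 -0.37]
shift now [0.0005 0.0055 0.0441] | 0.044 turn [-0.0091  0.0021  0.0023] 0.6  shift if turned first [0.0004 0.0051 0.0442]
```

drive_tool(targets=[0, 0.0004, 0.0058, 0.018, -0.009, 0.002, 0.002, 0, 0, 0, 0.014, 0, 0, 0, 0, 0, 0, 0.012, 0, 0, 0, 0, 0, 0, 0, 0, 0, 0, 0, 0, 0, 0, 0, 0, 0])

```text
clock: 19.45
eef_pos: [0.5403, -0.2421, 0.0768]
eef_rot: [-1.938, -1.914, 0.513]
force: [-0.2, 0.4, 0.8]
finger_gap: 0.0072
grasp_force: 40.8
```

```bash
python3 plan.py .5260 -.2430 .0488 89.3 30
```

```text
clock 19.45 pos [ 0.5403 -0.2421  0.0768] F [-0.2  0.4  0.8] gap 0.0072 gf 40.8 j [-0.41  0.78  1.27 -0.2   1.58 -0.35]
shift now [-0.001   0.0016  0.0314] | 0.031 turn [-0.0002  0.0003 -0.0003] 0.0  shift if turned first [-0.001   0.0016  0.0314]
```

drive_tool(targets=[0, -0.001, 0.0012, 0.005, 0, 0, 0, 0, 0, 0, 0.005, 0, 0, 0, 0, 0, 0, 0.004, 0, 0, 0])

```text
clock: 19.7
eef_pos: [0.5356, -0.2437, 0.064]
eef_rot: [-1.941, -1.914, 0.513]
force: [0.1, -0.1, -0.4]
finger_gap: 0.0071
grasp_force: 40.8
```

drive_tool(targets=[0, 0, 0, 0.005, 0, 0, 0, 0, 0, 0, 0.004, 0, 0, 0])

```text
clock: 19.87
eef_pos: [0.5305, -0.2435, 0.0557]
eef_rot: [-1.94, -1.912, 0.513]
force: [-0.3, 1.0, 0.6]
finger_gap: 0.007
grasp_force: 40.8
```

drive_tool(targets=[0, 0, 0, 0.003, 0, 0, 0, 0, 0, 0, 0.002, 0, 0, 0, 0, 0, 0, 0, 0, 0, 0])

```text
clock: 20.12
eef_pos: [0.5277, -0.2434, 0.0513]
eef_rot: [-1.94, -1.911, 0.514]
force: [-0.2, 0.1, -0.3]
finger_gap: 0.0069
grasp_force: 40.8
```

```bash
python3 plan.py .5260 -.2430 .0488 89.3 30
```

```text
clock 20.1167 pos [ 0.5277 -0.2434  0.0513] F [-0.2  0.1 -0.3] gap 0.0069 gf 40.8 j [-0.42  0.8   1.31 -0.2   1.52 -0.35]
shift now [ 0.0003 -0.0002  0.003 ] | 0.003 turn [-0.0003 -0.0001 -0.0026] 0.2  shift if turned first [ 0.0003 -0.0002  0.003 ]
```

drive_tool(targets=[0, 0, 0, 0.002, 0, 0, 0, 0, 0, 0, 0.001, 0, 0, 0, 0, 0, 0, 0, 0, 0, 0])

```text
clock: 20.37
eef_pos: [0.5266, -0.2435, 0.0491]
eef_rot: [-1.941, -1.912, 0.514]
force: [-0.5, 0.3, -0.6]
finger_gap: 0.0066
grasp_force: 40.8
```

drive_tool(targets=[0.3, 0, 0, 0, 0, 0, 0, 0.3, 0, 0, 0, 0, 0, 0, 0.3, 0, 0, 0, 0, 0, 0, 0.3, 0, 0, -0.01, 0, 0, 0, 0.3, 0, 0, -0.02, 0, 0, 0, 0.3, 0, 0, -0.035, 0, 0, 0, 0.3, 0, 0, -0.035, 0, 0, 0, 0.3, 0, 0, 0, 0, 0, 0])

```text
clock: 21.03
eef_pos: [0.5828, -0.2455, 0.1423]
eef_rot: [-1.95, -1.921, 0.509]
force: [1.1, -0.1, 1.1]
finger_gap: 0.0255
grasp_force: 0.0
```

```bash
python3 plan.py .5668 .3334 .14 194 0
```

```text
clock 21.0333 pos [ 0.5828 -0.2455  0.1423] F [ 1.1 -0.1  1.1] gap 0.0255 gf 0.0 j [-0.4   0.76  1.12 -0.19  1.73 -0.37]
shift now [ 0.5787 -0.0215  0.0104] | 0.579 turn [-0.365  -0.4619 -1.7854] 107.7  shift if turned first [-0.1245  0.5656  0.0023]
```

drive_tool(targets=[0.45, 0.0413, -0.0015, 0.0007, 0, 0, 0, 0.45, 0.0413, -0.0015, 0.0007, 0, 0, 0, 0.45, 0.0413, -0.0015, 0.0007, 0, 0, 0, 0.45, 0.0413, -0.0015, 0.0007, 0, 0, 0, 0.45, 0.0413, -0.0015, 0.0007, 0, 0, 0, 0.45, 0.0413, -0.0015, 0.0007, 0, 0, 0, 0.45, 0.0413, -0.0015, 0.0007, 0, 0, 0, 0.45, 0.0413, -0.0015, 0.0007, 0, 0, 0, 0.45, 0.0413, -0.0015, 0.0007, 0, 0, 0, 0.45, 0.0413, -0.0015, 0.0007, 0, 0, 0])

```text
clock: 21.87
eef_pos: [0.5663, 0.1713, 0.1373]
eef_rot: [-1.941, -1.913, 0.513]
force: [0.4, 0.7, -0.1]
finger_gap: 0.0381
grasp_force: 0.0
```

drive_tool(targets=[0.45, 0.0413, -0.0015, 0.0007, 0, 0, 0, 0.45, 0.0413, -0.0015, 0.0007, 0, 0, 0, 0.45, 0.0413, -0.0015, 0.0007, 0, 0, 0, 0.45, 0.0413, -0.0015, 0.0007, 0, 0, 0, 0.45, 0, 0, 0, -0.0228, -0.0289, -0.1116, 0.45, 0, 0, 0, -0.0228, -0.0289, -0.1116, 0.45, 0, 0, 0, -0.0228, -0.0289, -0.1116, 0.45, 0, 0, 0, -0.0228, -0.0289, -0.1116, 0.45, 0, 0, 0, -0.0228, -0.0289, -0.1116, 0.45, 0, 0, 0, -0.0228, -0.0289, -0.1116])

```text
clock: 22.7
eef_pos: [0.5623, 0.335, 0.1374]
eef_rot: [-1.215, -2.593, 0.358]
force: [0.4, -0.4, 0.4]
finger_gap: 0.0386
grasp_force: 0.0
```

drive_tool(targets=[0.45, 0, 0, 0, -0.0228, -0.0289, -0.1116, 0.45, 0, 0, 0, -0.0228, -0.0289, -0.1116, 0.45, 0, 0, 0, -0.0228, -0.0289, -0.1116, 0.45, 0, 0, 0, -0.0228, -0.0289, -0.1116, 0.45, 0, 0, 0, -0.0228, -0.0289, -0.1116, 0.45, 0, 0, 0, -0.0228, -0.0289, -0.1116, 0.45, 0, 0, 0, -0.0228, -0.0289, -0.1116, 0.45, 0, 0, 0, -0.0228, -0.0289, -0.1116, 0.45, 0, 0, 0, -0.0228, -0.0289, -0.1116, 0.45, 0, 0, 0, -0.0228, -0.0289, -0.1116])

```text
clock: 23.53
eef_pos: [0.5621, 0.3349, 0.1378]
eef_rot: [0.391, -3.109, -0.011]
force: [-1.0, -0.8, 0.0]
finger_gap: 0.0384
grasp_force: 0.0
```

drive_tool(targets=[0.45, 0, 0, 0, 0, 0, 0, 0.45, 0, 0, 0, 0, 0, 0])

```text
clock: 23.7
eef_pos: [0.5619, 0.3342, 0.1377]
eef_rot: [0.375, -3.108, -0.009]
force: [-0.3, 0.6, 0.8]
finger_gap: 0.0383
grasp_force: 0.0
```

```bash
python3 plan.py .5668 .3334 .0355 194 0
```

```text
clock 23.7 pos [0.5619 0.3342 0.1377] F [-0.3  0.6  0.8] gap 0.0383 gf 0.0 j [ 0.43  0.53  1.48  0.01  1.14 -1.39]
shift now [-0.0055 -0.0027  0.1021] | 0.102 turn [ 0.0069 -0.01   -0.0042] 0.7  shift if turned first [-0.0045 -0.002   0.1022]
```

drive_tool(targets=[0.45, -0.0045, -0.002, 0.028, 0.007, -0.01, -0.004, 0.45, 0, 0, 0.03, 0, 0, 0, 0.45, 0, 0, 0.03, 0, 0, 0, 0.45, 0, 0, 0.013, 0, 0, 0, 0.45, 0, 0, 0, 0, 0, 0, 0.45, 0, 0, 0, 0, 0, 0])

```text
clock: 24.2
eef_pos: [0.5666, 0.3339, 0.0355]
eef_rot: [0.386, -3.116, 0.0]
force: [0.0, 0.6, 0.7]
finger_gap: 0.0382
grasp_force: 0.0
```

drive_tool(targets=[0, 0, 0, 0, 0, 0, 0, 0, 0, 0, 0, 0, 0, 0, 0, 0, 0, 0, 0, 0, 0, 0, 0, 0, 0, 0, 0, 0, 0, 0, 0, 0, 0, 0, 0, 0, 0, 0, 0, 0, 0, 0])

```text
clock: 24.7
eef_pos: [0.568, 0.3345, 0.0378]
eef_rot: [-0.387, 3.114, 0.002]
force: [-0.1, 0.4, 6.1]
finger_gap: 0.0066
grasp_force: 41.7
```

drive_tool(targets=[0, 0, 0, -0.01, 0, 0, 0, 0, 0, 0, -0.02, 0, 0, 0, 0, 0, 0, -0.03, 0, 0, 0, 0, 0, 0, -0.03, 0, 0, 0, 0, 0, 0, -0.02, 0, 0, 0, 0, 0, 0, 0, 0, 0, 0])

```text
clock: 25.2
eef_pos: [0.5694, 0.3351, 0.1519]
eef_rot: [-0.387, 3.109, 0.005]
force: [0.4, -0.5, -0.5]
finger_gap: 0.0069
grasp_force: 40.8
```

```bash
python3 plan.py .4836 -.2415 .13 89.3 30
```

```text
clock 25.2 pos [0.5694 0.3351 0.1519] F [ 0.4 -0.5 -0.5] gap 0.0069 gf 40.8 j [ 0.43  0.51  1.46  0.    1.16 -1.39]
shift now [ 0.2248 -0.538   0.0189] | 0.583 turn [0.3768 0.4826 1.7831] 108.0  shift if turned first [-0.5776 -0.0573  0.0584]
```

drive_tool(targets=[0, 0.016, -0.0384, 0.0014, 0, 0, 0, 0, 0.016, -0.0384, 0.0014, 0, 0, 0, 0, 0.016, -0.0384, 0.0014, 0, 0, 0, 0, 0.016, -0.0384, 0.0014, 0, 0, 0, 0, 0.016, -0.0384, 0.0014, 0, 0, 0, 0, 0.016, -0.0384, 0.0014, 0, 0, 0, 0, 0.016, -0.0384, 0.0014, 0, 0, 0, 0, 0.016, -0.0384, 0.0014, 0, 0, 0, 0, 0.016, -0.0384, 0.0014, 0, 0, 0, 0, 0.016, -0.0384, 0.0014, 0, 0, 0])

```text
clock: 26.03
eef_pos: [0.5042, -0.0795, 0.1315]
eef_rot: [0.388, -3.117, -0.001]
force: [0.1, 0.1, -0.1]
finger_gap: 0.0069
grasp_force: 40.8
```

drive_tool(targets=[0, 0.016, -0.0384, 0.0014, 0, 0, 0, 0, 0.016, -0.0384, 0.0014, 0, 0, 0, 0, 0.016, -0.0384, 0.0014, 0, 0, 0, 0, 0.016, -0.0384, 0.0014, 0, 0, 0, 0, 0, 0, 0, 0.0236, 0.0302, 0.1114, 0, 0, 0, 0, 0.0236, 0.0302, 0.1114, 0, 0, 0, 0, 0.0236, 0.0302, 0.1114, 0, 0, 0, 0, 0.0236, 0.0302, 0.1114, 0, 0, 0, 0, 0.0236, 0.0302, 0.1114, 0, 0, 0, 0, 0.0236, 0.0302, 0.1114])

```text
clock: 26.87
eef_pos: [0.4804, -0.2421, 0.1259]
eef_rot: [-0.633, -2.903, 0.24]
force: [-0.8, 0.5, -0.8]
finger_gap: 0.0069
grasp_force: 40.8
```

drive_tool(targets=[0, 0, 0, 0, 0.0236, 0.0302, 0.1114, 0, 0, 0, 0, 0.0236, 0.0302, 0.1114, 0, 0, 0, 0, 0.0236, 0.0302, 0.1114, 0, 0, 0, 0, 0.0236, 0.0302, 0.1114, 0, 0, 0, 0, 0.0236, 0.0302, 0.1114, 0, 0, 0, 0, 0.0236, 0.0302, 0.1114, 0, 0, 0, 0, 0.0236, 0.0302, 0.1114, 0, 0, 0, 0, 0.0236, 0.0302, 0.1114, 0, 0, 0, 0, 0.0236, 0.0302, 0.1114, 0, 0, 0, 0, 0.0236, 0.0302, 0.1114])

```text
clock: 27.7
eef_pos: [0.4809, -0.2419, 0.1257]
eef_rot: [-1.937, -1.903, 0.527]
force: [-0.5, 0.4, 0.1]
finger_gap: 0.0071
grasp_force: 40.9
```

drive_tool(targets=[0, 0, 0, 0, 0, 0, 0, 0, 0, 0, 0, 0, 0, 0])

```text
clock: 27.87
eef_pos: [0.4809, -0.2426, 0.1254]
eef_rot: [-1.93, -1.912, 0.524]
force: [-0.2, -0.1, -0.3]
finger_gap: 0.007
grasp_force: 40.8
```

```bash
python3 plan.py .4608 -.2415 .0758 89.3 30
```

```text
clock 27.8667 pos [ 0.4809 -0.2426  0.1254] F [-0.2 -0.1 -0.3] gap 0.007 gf 40.8 j [-0.45  0.67  1.39 -0.22  1.58 -0.38]
shift now [0.001  0.0079 0.053 ] | 0.054 turn [-0.0095  0.0036  0.0015] 0.6  shift if turned first [0.0008 0.0074 0.053 ]
```

drive_tool(targets=[0, 0.0008, 0.0076, 0.02, -0.0095, 0.0035, 0.0015, 0, 0, 0, 0.02, 0, 0, 0, 0, 0, 0, 0.013, 0, 0, 0, 0, 0, 0, 0, 0, 0, 0, 0, 0, 0, 0, 0, 0, 0])

```text
clock: 28.28
eef_pos: [0.4603, -0.2409, 0.0765]
eef_rot: [-1.937, -1.913, 0.514]
force: [0.5, -0.1, -1.0]
finger_gap: 0.0069
grasp_force: 40.8
```

```bash
python3 plan.py .4455 -.2415 .0490 89.3 30
```

```text
clock 28.2833 pos [ 0.4603 -0.2409  0.0765] F [ 0.5 -0.1 -1. ] gap 0.0069 gf 40.8 j [-0.46  0.7   1.47 -0.22  1.46 -0.37]
shift now [-0.0008  0.001   0.0312] | 0.031 turn [-0.0006  0.     -0.0004] 0.0  shift if turned first [-0.0008  0.001   0.0312]
```

drive_tool(targets=[0, -0.0008, 0.001, 0.005, 0, 0, 0, 0, 0, 0, 0.005, 0, 0, 0, 0, 0, 0, 0.004, 0, 0, 0])

```text
clock: 28.53
eef_pos: [0.4555, -0.2424, 0.0639]
eef_rot: [-1.942, -1.913, 0.513]
force: [-0.1, -0.9, -1.0]
finger_gap: 0.007
grasp_force: 40.8
```

drive_tool(targets=[0, 0, 0, 0.005, 0, 0, 0, 0, 0, 0, 0.004, 0, 0, 0])

```text
clock: 28.7
eef_pos: [0.4503, -0.2421, 0.0556]
eef_rot: [-1.941, -1.912, 0.513]
force: [-0.5, 0.6, 0.8]
finger_gap: 0.0066
grasp_force: 40.8
```

drive_tool(targets=[0, 0, 0, 0.003, 0, 0, 0, 0, 0, 0, 0.002, 0, 0, 0, 0, 0, 0, 0, 0, 0, 0])

```text
clock: 28.95
eef_pos: [0.4474, -0.242, 0.0512]
eef_rot: [-1.94, -1.911, 0.514]
force: [-0.4, 0.6, -0.5]
finger_gap: 0.0064
grasp_force: 40.8
```

drive_tool(targets=[0, 0, 0, 0.002, 0, 0, 0, 0, 0, 0, 0.001, 0, 0, 0, 0, 0, 0, 0, 0, 0, 0])

```text
clock: 29.2
eef_pos: [0.4468, -0.2422, 0.0493]
eef_rot: [-1.941, -1.912, 0.513]
force: [0.7, 0.8, 0.6]
finger_gap: 0.0063
grasp_force: 41.0
```

```bash
python3 plan.py .4455 -.2415 .0490 89.3 30
```

```text
clock 29.2 pos [ 0.4468 -0.2422  0.0493] F [0.7 0.8 0.6] gap 0.0063 gf 41.0 j [-0.47  0.72  1.52 -0.23  1.39 -0.36]
shift now [ 0.0007 -0.001   0.0009] | 0.001 turn [ 0.001   0.0005 -0.0031] 0.2  shift if turned first [ 0.0007 -0.001   0.0009]
```

drive_tool(targets=[0.3, 0, 0, 0.001, 0, 0, 0, 0.3, 0, 0, 0, 0, 0, 0, 0.3, 0, 0, 0, 0, 0, 0, 0.3, 0, 0, -0.01, 0, 0, 0, 0.3, 0, 0, -0.02, 0, 0, 0, 0.3, 0, 0, -0.035, 0, 0, 0, 0.3, 0, 0, -0.04, 0, 0, 0, 0.3, 0, 0, -0.04, 0, 0, 0, 0.3, 0, 0, -0.03, 0, 0, 0, 0.3, 0, 0, 0, 0, 0, 0])

```text
clock: 30.03
eef_pos: [0.539, -0.2444, 0.2059]
eef_rot: [-1.95, -1.92, 0.509]
force: [0.5, -0.7, -0.6]
finger_gap: 0.0257
grasp_force: 0.0
```

drive_tool(targets=[0.3, -0.02, 0, 0, -0.105, 0, 0, 0.3, -0.02, 0, 0, -0.105, 0, 0, 0.3, -0.02, 0, 0, -0.105, 0, 0, 0.3, 0, 0, 0, -0.105, 0, 0, 0.3, 0, 0, 0, -0.105, 0, 0, 0.3, 0, 0, 0, 0, 0, 0, 0.3, 0, 0, 0, 0, 0, 0])

```text
clock: 30.62
eef_pos: [0.5305, -0.3029, 0.2003]
eef_rot: [2.239, 2.203, -0.002]
force: [0.9, 0.6, -0.2]
finger_gap: 0.0257
grasp_force: 0.0
```

```bash
python3 snap.py f1; python3 - <<'E'
from h import *
import json
c=json.load(open("f1.json"));p=np.array([proj(c,np.array([x,y,.02])) for x in(.37,.65) for y in(-.13,-.34)])
x0,y0=np.maximum(p.min(0)-10,0).astype(int);x1,y1=p.max(0).astype(int)+10;x1=min(x1,640);y1=min(y1,400)
i=cv2.imread("pics/f1.png")[y0:y1,x0:x1];k=min(800/i.shape[1],600/i.shape[0]);print(x0,y0,k)
cv2.imwrite("pics/f1c.png",cv2.resize(i,None,fx=k,fy=k,interpolation=cv2.INTER_CUBIC)[:600,:800])
json.dump([int(x0),int(y0),k],open("f1k.json","w"))
E
```

```text
[ 0.5305 -0.3029  0.2003] [ 2.239e+00  2.203e+00 -2.000e-03] [-6.310e-01  4.020e-01  1.523e+00 -1.000e-03  1.216e+00 -6.140e-01] 0.041 30.6167
151 0 2.7027027027027026
```

View pics/f1c.png

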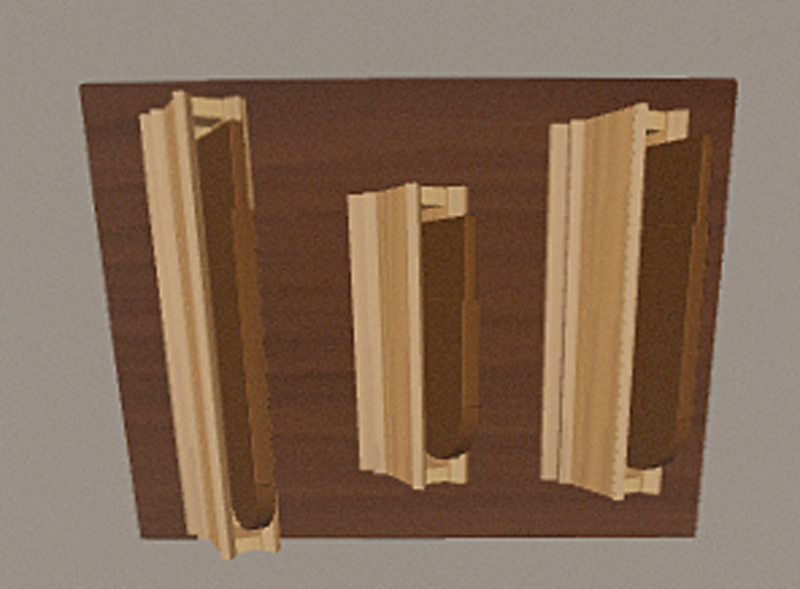

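All three sit in their slots. A quick check comes next: predicted versus observed top corners of the thin ends, at crop pixels (237,122), (470,216) and (706,137).

```bash
python3 - <<'E'
from h import *
import json
c=json.load(open("f1.json"));x0,y0,k=json.load(open("f1k.json"))
a=np.radians(89.3);yy=np.array([np.cos(a),np.sin(a),0]);n=np.array([.5*np.sin(a),-.5*np.cos(a),.866])
for nm,S,L,o in [("L",(.430,-.2412,.022),.15,(237,122)),("S",(.5103,-.2427,.022),.09,(470,216)),("M",(.5902,-.2332,.022),.12,(706,137))]:
    f=lambda d,h:((proj(c,np.array(S)+yy*(L/2+d)+n*(.046+h))-[x0,y0])*k)
    p=f(0,0);J=np.c_[(f(.01,0)-p)/10,(f(0,.01)-p)/10]
    print(nm,p.round(),"obs",o,"mm along/up",np.linalg.solve(J,np.array(o)-p).round(1))
E
```

```text
L [225. 117.] obs (237, 122) mm along/up [-4.1 14.7]
S [466. 213.] obs (470, 216) mm along/up [-1.2  2.6]
M [704. 132.] obs (706, 137) mm along/up [-1.7  1. ]
```

The long one's reading is poorly conditioned from this viewpoint, so I'll look again from another place.

drive_tool(targets=[0.3, 0, -0.04, 0, 0, 0, 0, 0.3, 0, -0.04, 0, 0, 0, 0, 0.3, 0, -0.04, 0, 0, 0, 0, 0.3, 0, -0.02, 0, 0, 0, 0, 0.3, 0, 0, 0, 0, 0, 0, 0.3, 0, 0, 0, 0, 0, 0, 0.3, 0, 0, 0, 0, 0, 0])

```text
clock: 31.25
eef_pos: [0.3945, -0.302, 0.1999]
eef_rot: [2.234, 2.204, -0.0]
force: [-0.4, 0.0, -0.9]
finger_gap: 0.0258
grasp_force: 0.0
```

```bash
python3 snap.py f2; python3 - <<'E'
from h import *
import json
c=json.load(open("f2.json"));p=np.array([proj(c,np.array([x,y,.03])) for x in(.41,.56) for y in(-.14,-.34)])
x0,y0=np.maximum(p.min(0)-10,0).astype(int);x1,y1=p.max(0).astype(int)+10
i=cv2.imread("pics/f2.png")[y0:y1,x0:x1];k=min(800/i.shape[1],600/i.shape[0]);print(x0,y0,k)
cv2.imwrite("pics/f2c.png",cv2.resize(i,None,fx=k,fy=k,interpolation=cv2.INTER_CUBIC)[:600,:800])
json.dump([int(x0),int(y0),k],open("f2k.json","w"))
E
```

```text
[ 0.3945 -0.302   0.1999] [ 2.234  2.204 -0.   ] [-0.792  0.243  1.771 -0.     1.125 -0.778] 0.006 31.25
324 8 2.830188679245283
```

View pics/f2c.png

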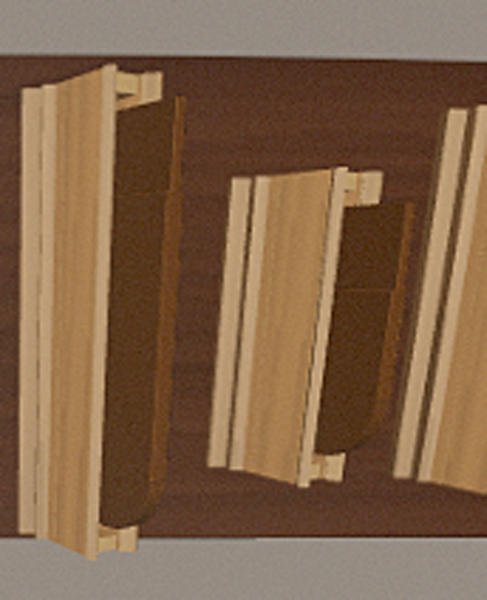

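```bash
python3 - <<'E'
from h import *
import json
C=[json.load(open(f"f{i}.json")) for i in(1,2)];K=[json.load(open(f"f{i}k.json")) for i in(1,2)]
px=lambda i,p:(C[i],K[i][0]+p[0]/K[i][2],K[i][1]+p[1]/K[i][2])
a=np.radians(89.3);y=np.array([np.cos(a),np.sin(a),0]);x=np.array([.866*np.sin(a),-.866*np.cos(a),-.5]);n=np.array([.5*np.sin(a),-.5*np.cos(a),.866])
for nm,S,L,o1,o2 in [("L top",(.430,-.2412,.022),.15,(237,122),(181,97)),("L rear lip",(.430,-.2412,.022),.15,(178,93),(110,67)),("L front lip",(.430,-.2412,.022),.15,(244,98),(161,73)),("S top",(.5103,-.2427,.022),.09,(470,216),(411,203)),("S rear lip",(.5103,-.2427,.022),.09,(413,184),(340,168)),("S front lip",(.5103,-.2427,.022),.09,(466,187),(381,172))]:
    X,e=tri([px(0,o1),px(1,o2)]);d=X-np.array(S);print(nm,X.round(4),"err",round(e[0],4),"slot x,y-L/2,z mm",(1e3*np.array([d@x,d@y-L/2,d@n])).round(1))
E
```

```text
L top [ 0.4569 -0.1671  0.0585] err 0.0004 slot x,y-L/2,z mm [ 4.3 -0.6 44.6]
L rear lip [ 0.435  -0.1561  0.0498] err 0.0001 slot x,y-L/2,z mm [-10.4  10.2  26.1]
L front lip [ 0.4544 -0.1552  0.0365] err 0.0003 slot x,y-L/2,z mm [13.  11.3 24.2]
S top [ 0.5352 -0.1988  0.0605] err 0.0001 slot x,y-L/2,z mm [ 1.8 -0.8 45.5]
S rear lip [ 0.5152 -0.1868  0.0479] err 0.0001 slot x,y-L/2,z mm [-9.3 11.  24.5]
S front lip [ 0.5341 -0.1869  0.038 ] err 0.0002 slot x,y-L/2,z mm [12.1 11.1 25.4]
```

The plate tops are 45 mm above the slot floor (46 expected), and lengthwise error is under 2 mm. Everything is down, so I'm handing in.

```bash
python3 -c "
from workcell import bot
print(bot.sign_off())"
```

```text
the job is handed in; nothing more can be done
None
```

I put all three spatulas in the slots matching their lengths, let go of them, and handed the job in at about 31 s; no verdict came back. Stereo put the long and short ones down on the slot floor; the middle one rests on a single-view check and the contact force on the way in.

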